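Top up the plate pile and aim the mist head at it

ROBOT

A 6-joint arm with a two-finger parallel gripper is mounted at the origin on a cart in front of the work surface, level with it; the furniture and walls round the work are solid. World frame = base frame: x ahead of the robot, y to its left, z up, the work surface at z = 0. Lengths are in mm, angles in rad, forces in N, time in s.
With the tool pointing down it reaches from about 350 to 975 mm from the base axis. Payload 7.1 kg.
Tool frame: the origin (TCP) lies between the finger pads, 19 mm behind the fingertips; this is the grasp point; z points along the fingers, y is the line along which they close (so a half turn about z gives the same grasp; the last joint's range is limited). The gripper opens to 88 mm and grips with 3 to 60 N. Pads are 20 mm wide; open, the fingers measure 115 mm over their backs; the gripper's body (75 mm by 178 mm) begins 61 mm behind the grasp point.
Start: joints at [-1.17, 0.423, 1.63, -0, 1.089, -0.019], TCP at [254.751, -570.707, 241.375] pointing down, gripper open.
Joint ranges: [-3, 3], [-0.9, 2.11], [0.09, 2.58], [-1.31, 4.45], [0.11, 2.69], [-2.54, 2.54]. Speed limits (rad/s): [2.39, 2.39, 3.01, 3.14, 3.14, 3.14].

INTERFACE

Orientations are given as a rotation vector (axis times angle).
In Python, from workcell import ctrl, get_image gives the robot as it stands (ctrl), with the cameras as plain functions.
- The arm moves only by the shell command python3 jog.py 'ROWS' [OPENING]. ROWS is a JSON object whose key "increments" holds a list of rows, 1 to 5 of them, each of 6 numbers: dx, dy, dz in a scale on which 1.0 is 1000 mm, then a rotation vector rx, ry, rz in shares of 2 rad (1.0 is 2 rad); each row shifts and turns the commanded pose from where the row before left it, along the tool's axes as they then stand; what a row does not reach is not made up. A row lasts 1/12 s, in which the tool goes at most 41.7 mm and 0.125 rad, less where a joint would pass 70% of its speed; a pose out of reach is approached as far as the arm can. OPENING is the finger opening in mm, set as the command begins (- or left out keeps the last). The fingers move at their own pace and stop on an object; the grip force is fixed at half the most. Time passes only in rows, so rows that do not move let the fingers close. It prints the time, the measured TCP pose, the force, the opening and the grip force at its end. A shift or turn number past 1, either way, is cut back to 1. Input that does not fit is refused with a message, and nothing moves.
- ctrl.get_obs(): the state, without advancing time (a new reading comes with each control period).
- get_image(name): name is "side" or "top" or "wrist"; returns a dict with "img" (384x512x3 uint8, red, green, blue), "fx", "fy", "cx", "cy" (pixels), "R" (3x3) and "t" (3): a world point X has camera coordinates R X + t. Camera axes: x right, y down, z forward; pixel columns grow to the right and rows downward; lengths in mm; the calibration is good to about 2 mm. A picture is of the moment at which its call begins. There is no depth.
- ctrl.close_job(): hands the job in; it is judged then, once.
The state is a dict: "t": time; "qpos": joint angles; "qvel": joint speeds; "joint_torque": joint torques, N m; "ee_pos": TCP position; "orientation": TCP orientation; "ft_force": force on the tool from outside, world axes, zero at the start; "moment": the same for the moment, N m; "width": finger opening in mm; "grasp_force": force on a finger pad.
Only numpy, scipy, OpenCV 4.12 (cv2) and the standard library are available. Lean on these libraries where they do the work, as an engineer would, in place of code of your own. Each camera call takes 0.05 s, during which the arm holds its last target. There are 200 camera calls.

TASK

Get the misting place ready: lay the loose cell plate flat and squarely on top of the two plates on the drip stand, setting it down rather than dropping it, and screw the mist head round on its pipe until its wide nozzle points straight at the middle of the stand. The head does not stop there by itself, so stop turning where it faces the pile. Leave the lower plates and the other things on the bench where they are.

Things in the scene. Friction and masses are not known exactly. Their poses are not given: they have to be found in the camera images.
- plate_new: The loose cell plate, lying flat on the bench by itself between the stand and the mist riser: a rigid black tray strip 180 x 64 x 16 mm, 0.1 to 0.2 kg, with four rectangular pockets (34 x 48 mm, 12 mm deep) open at the top. Origin: centre of its underside; x along its 180 mm length, y across its 64 mm width, z up. It is gripped across its width.
- plate_mid: The upper of the two loose plates already on the stand, same shape, same size and same axes as plate_new. Origin: centre of its underside, 30 mm above the bench; its top face is 46 mm above the bench. The new plate belongs on it, long side along long side, either way round.
- plate_low: The lower of the two loose plates on the stand, the same kind. Origin: centre of its underside, on the stand's top 14 mm above the bench.
- stand_mid (a point): Centre of the top of the drip stand, a fixed aluminium slab 200 x 90 mm on four rubber feet, top 14 mm above the bench; x along its length. The stand is at one side of the bench (left or right), the mist riser at the other. The two plates lie on it within 3 mm of its centre and square with it.
- nozzle (a point): Middle of the nozzle face of the mist head: a wide flat grey fan nozzle (78 mm wide, 26 mm high) with a steel lip, 73 mm out from the turning axis and about 118 mm above the bench. Its x axis is the way the nozzle points (level, straight out from the turning axis), y to its left, z up.
- head_grip (a point): Point on the vertical turning axis, in the grip rib on top of the mist head, about 162 mm above the bench: TCP height to grip. Rib: upright bar 56 mm long (along the nozzle's x), 14 mm thick; its top is 10 mm above this point, the hub's flat top (60 mm across) 24 mm below it. Same axes as nozzle. Below is a fixed steel pipe, 30 mm thick, on a round foot 116 mm across.
- mist_head (a joint): Turn of the mist head on its thread, rad, growing anticlockwise from above; 0 = along the riser's own x. Turns from -3.3 to 3.3, rises 1 mm per rad anticlockwise, takes about 0.12 N m and stays where left. At the start it faces roughly away from the robot, 0.7 to 2.5 rad short of the stand: clockwise if the riser stands left (+y), anticlockwise if right.
- tape_puck: Bystander: round white tub 72 mm across, 64 mm high, loose. Origin: centre of its underside.
- snips: Bystander: orange-handled snips 159 mm long lying flat, loose. Origin: centre of its underside.
- timer: Bystander: flat white timer 64 x 70 x 21 mm, loose. Origin: centre of its underside.
- scoop: Bystander: white measuring scoop 127 mm long lying flat, loose. Origin: centre of its underside.

How it is judged:
By the outcome, as a careful person would: the job done as asked, in the order asked, and still so for the second after the job is handed in, with the robot touching nothing.
It also fails if it takes over 64 s, if anything falls off the work surface, if the arm or the gripper's body presses on something with over 40 N, if the wrist force passes 120 N, or if a joint passes its speed limit or range.

## Working session

There is one attempt and no reset: what is moved stays moved. The work goes in short steps, Python scripts to look and compute and a shell command to move; the robot and the scene stay as the last step left them, time stands still between calls to the robot, and variables do not carry over. Pictures are saved under pics/ and viewed, at most 13 in all, crops included, and the job is handed in when it is done.

```bash
ls; mkdir -p pics
cat > h.py <<'E'
import numpy as np, cv2
from workcell import ctrl, get_image
from scipy.spatial.transform import Rotation as Ro
def snap(n,f=None):
    d=get_image(n)
    if f: cv2.imwrite('pics/'+f,cv2.cvtColor(d['img'],cv2.COLOR_RGB2BGR))
    return d
def ray(d,u,v,z):
    R=np.array(d['R']);t=np.array(d['t']);c=-R.T@t
    r=R.T@np.array([(u-d['cx'])/d['fx'],(v-d['cy'])/d['fy'],1])
    return c+r*(z-c[2])/r[2]
def proj(d,X):
    p=np.array(d['R'])@np.array(X)+d['t'];return np.array([d['fx']*p[0]/p[2]+d['cx'],d['fy']*p[1]/p[2]+d['cy']])
E
python3 - <<'E'
from h import *
import pickle
for n in('top','side'):
    d=snap(n,n+'0.png');pickle.dump(d,open(n+'.pkl','wb'))
    print(n,d['fx'],-np.array(d['R']).T@d['t'],np.round(d['R'],3).tolist())
o=ctrl.get_obs();print(o)
E
```

```text
jog.py
pics
workcell.py
top 424.23725056753113 [ 4.85858955e+02 -8.10545266e-01  1.13806570e+03] [[0.008, -1.0, 0.009], [-0.998, -0.008, -0.056], [0.056, -0.008, -0.998]]
side 410.338493908305 [158.78730299 866.5099048  637.36923546] [[-0.902, -0.431, 0.012], [-0.214, 0.423, -0.88], [0.374, -0.797, -0.474]]
{'t': 0.1, 'qpos': array([-1.16999276e+00,  4.23763253e-01,  1.63058623e+00, -3.91524201e-06,
        1.08856199e+00, -1.90195993e-02]), 'qvel': array([ 0.00039552, -0.00036422, -0.00261693,  0.00104349, -0.00126187,
       -0.00099683]), 'joint_torque': array([-8.91119021e-05, -5.45612204e+01, -2.74324429e+01,  6.45350805e-02,
        1.87032495e-02, -4.21549856e-06]), 'ee_pos': array([ 254.58375692, -570.30289285,  240.69087284]), 'orientation': array([-3.07136621e+00, -6.54357530e-01,  3.98237194e-04]), 'ft_force': array([-0.44209788, -0.26149729, -0.32494024]), 'moment': array([ 0.03626809,  0.01057747, -0.04170504]), 'grasp_force': 0.0, 'width': 87.87604147076992}
```

View pics/top0.png

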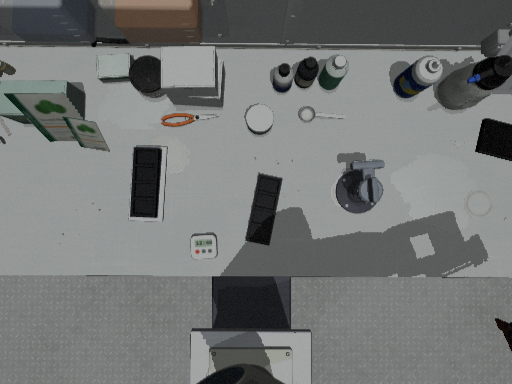

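View pics/side0.png

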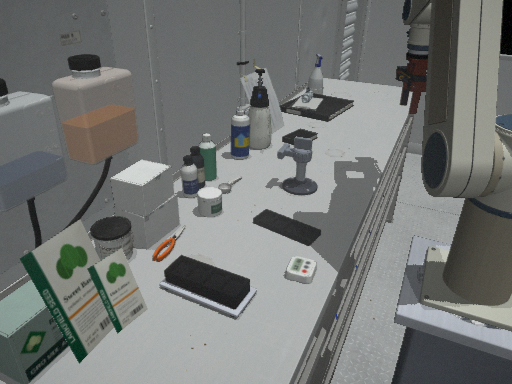

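The top view shows the stand with its pile at (148,183), the loose plate at (264,209), and the riser at right (359,190) with its nozzle facing away at (367,165). The side view agrees. Next I'll measure the plates.

```bash
cat >> h.py <<'E'
def rect(d,roi,z,thr=45):
    g=d['img'].max(2).astype(np.uint8);m=np.zeros_like(g);x0,y0,x1,y1=roi
    m[y0:y1,x0:x1]=(g[y0:y1,x0:x1]<thr)*255
    m=cv2.morphologyEx(m,cv2.MORPH_OPEN,np.ones((3,3)))
    c=max(cv2.findContours(m,0,2)[0],key=cv2.contourArea).reshape(-1,2)
    P=np.array([ray(d,u,v,z)[:2] for u,v in c]).astype(np.float32)
    (ctr,s,a)=cv2.minAreaRect(P);b=cv2.boxPoints((ctr,s,a))
    e=[b[1]-b[0],b[2]-b[1]];L=max(e,key=np.linalg.norm)
    return np.round(ctr,1),np.round(s,1),round(float(np.arctan(L[1]/L[0])),4),c.min(0),c.max(0)
E
python3 - <<'E'
from h import *
import pickle
d=pickle.load(open('top.pkl','rb'))
for thr in(35,45,55,70):
    print(thr,rect(d,(238,165,290,250),16,thr),rect(d,(120,135,165,230),46,thr))
g=d['img'].max(2)
print(g[195,245:290]);print(g[183,125:172])
for p,z in(((359,190),20),((367,163),118),((367,183),162)): print(ray(d,*p,z))
E
```

```text
35 (array([422.6, -24.3]), array([58.8, 79.3]), -0.1927, array([247, 215], dtype=int32), array([274, 244], dtype=int32)) (array([539.1, 273.2]), array([ 69.6, 176.2]), -0.0297, array([131, 148], dtype=int32), array([160, 216], dtype=int32))
45 (array([470.7, -32.2]), array([ 62.6, 177.7]), -0.1895, array([246, 175], dtype=int32), array([280, 244], dtype=int32)) (array([539.4, 273. ]), array([ 70.1, 176.9]), -0.0312, array([131, 148], dtype=int32), array([160, 216], dtype=int32))
55 (array([471.2, -32.3]), array([ 63.6, 178.7]), -0.1895, array([246, 175], dtype=int32), array([281, 244], dtype=int32)) (array([539.5, 273.5]), array([ 70.8, 177.9]), -0.0459, array([131, 147], dtype=int32), array([161, 216], dtype=int32))
70 (array([471.2, -32.1]), array([ 64.2, 180.8]), -0.1895, array([246, 174], dtype=int32), array([281, 244], dtype=int32)) (array([540.1, 272.6]), array([ 72.5, 179.4]), -0.0297, array([130, 147], dtype=int32), array([161, 216], dtype=int32))
[155 153 154 156 154 155 154 152 148  66  31  33  26  36  33  36  27  35
  33  34  35  34  26  19  24  26  17  35  29  32  38  33  32  50 122 156
 154 155 151 154 154 154 155 153 155]
[155 153 153 152 151 148 126  20  24  19   7  21  21  21  16  22  18  17
  18  25  16  16  15  12  16  19  20  21  23  24  21  20   8  15  56 163
 167 165 165 152  77 151 153 153 154 154 154]
[ 523.72140859 -283.78037862   20.        ]
[ 585.89707623 -278.75622763  118.        ]
[ 535.22838475 -266.44545587  162.        ]
```

Run:
```python
from h import *
import pickle
d=pickle.load(open('top.pkl','rb'))
im=cv2.cvtColor(d['img'],cv2.COLOR_RGB2BGR)[145:220,325:400]
s=pickle.load(open('side.pkl','rb'))
im2=cv2.cvtColor(s['img'],cv2.COLOR_RGB2BGR)[125:200,270:345]
cv2.imwrite('pics/c1.png',np.hstack([cv2.resize(im,(400,400),interpolation=2),cv2.resize(im2,(400,400),interpolation=2)]))
```

```text
(no output)
```

View pics/c1.png

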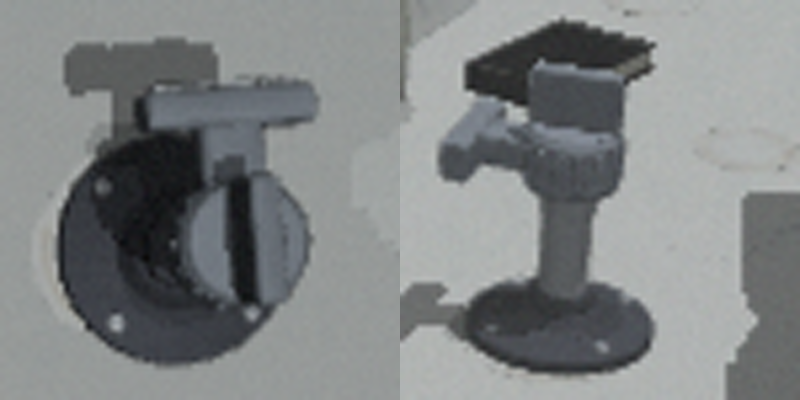

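Left crop: head rib in line with the nozzle, which points roughly along world +x. The head axis is near (245,240) in the crop, the nozzle face near (230,100). It must turn about 1.6 rad anticlockwise. Now I move over the loose plate.

Units first: shifts go in shares of 1000 mm and turns go in shares of 2 rad. So 28 mm / 1000 = 0.028, -27 mm / 1000 = -0.027.

```bash
python3 jog.py '{"increments":[[0.028,-0.027,0,0,0,0],[0.028,-0.027,0,0,0,0],[0.028,-0.027,0,0,0,0],[0.028,-0.027,0,0,0,0],[0.028,-0.027,0,0,0,0]]}' 88 && python3 jog.py '{"increments":[[0.028,-0.027,0,0,0,0],[0.028,-0.027,0,0,0,0],[0.028,-0.027,0,0,0,0],[0.028,-0.027,0,0,0,0],[0.028,-0.027,0,0,0,0]]}' && python3 jog.py '{"increments":[[0.028,-0.027,0,0,0,0],[0.028,-0.027,0,0,0,0],[0.028,-0.027,0,0,0,0],[0.028,-0.027,0,0,0,0],[0.028,-0.027,0,0,0,0]]}' && python3 jog.py '{"increments":[[0,0,0,0,0,0.061],[0,0,0,0,0,0.061],[0,0,0,0,0,0.061],[0,0,0,0,0,0.061],[0,0,0,0,0,0.061]]}' && python3 jog.py '{"increments":[[0,0,0,0,0,0],[0,0,0,0,0,0]]}'
python3 - <<'E'
from h import *
d=snap('wrist','w1.png');o=ctrl.get_obs()
print(o['ee_pos'],Ro.from_rotvec(o['orientation']).as_matrix().round(3),o['qpos'],-np.array(d['R']).T@d['t'],d['fx'])
E
```

```text
t: 0.52
ee_pos: [327.6, -388.5, 241.0]
orientation: [-3.072, -0.653, 0.0]
ft_force: [0.8, 0.5, 0.5]
width: 87.7
grasp_force: 0.0
t: 0.93
ee_pos: [400.5, -208.2, 241.3]
orientation: [-3.073, -0.654, 0.0]
ft_force: [0.9, 0.3, 0.3]
width: 87.6
grasp_force: 0.0
t: 1.35
ee_pos: [473.4, -27.7, 241.3]
orientation: [-3.073, -0.655, 0.0]
ft_force: [0.6, -0.7, -0.0]
width: 87.6
grasp_force: 0.0
t: 1.77
ee_pos: [473.0, -29.4, 241.1]
orientation: [-3.127, 0.307, 0.001]
ft_force: [-0.2, 0.7, -0.8]
width: 87.8
grasp_force: 0.0
t: 1.93
ee_pos: [473.0, -29.7, 241.2]
orientation: [-3.128, 0.293, 0.001]
ft_force: [-0.3, 0.3, -0.2]
width: 87.9
grasp_force: 0.0
[473.04969066 -29.69234216 241.21107752] [[ 0.983 -0.185 -0.   ]
 [-0.185 -0.983  0.   ]
 [-0.     0.    -1.   ]] [-8.77993409e-02  2.00579796e-01  1.95433526e+00  8.81200943e-06
  9.87103071e-01  1.66929555e+00] [547.61514943 -43.00879462 385.13334235] 308.1967994777006
```

View pics/w1.png

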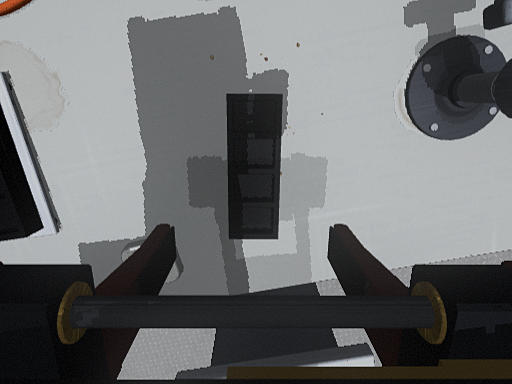

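The wrist view shows the whole loose plate between cols 227–283 and rows 93–240, with the gripper fingers below it and the riser foot at top right.

Run:
```python
from h import *
d=snap('wrist')
for t in(28,34,40,45): print(rect(d,(210,80,300,239),16,t))
g=d['img'].max(2);print(g[150,215:295]);print(g[85:105,255],g[225:248,255])
t=snap('top');print(rect(t,(238,165,290,250),16,45),t['img'].max(2)[183:186,125:172])
o=ctrl.get_obs();print(proj(d,o['ee_pos']))
```

```text
(array([461.9, -20.9]), array([ 48.1, 128.7]), -0.1962, array([227, 125], dtype=int32), array([267, 227], dtype=int32))
(array([470.6, -26.9]), array([ 56.8, 178.8]), -0.1936, array([227,  94], dtype=int32), array([275, 238], dtype=int32))
(array([470. , -29.4]), array([ 62.9, 179.5]), -0.2096, array([227,  94], dtype=int32), array([281, 238], dtype=int32))
(array([470. , -30.1]), array([ 63.6, 179. ]), -0.1965, array([227,  94], dtype=int32), array([281, 238], dtype=int32))
[108 106 106 106 104 105 105 104 106 105 103 109  55  16  20  23  23  23
  19  21  23  20  28  26  26  20  24  25  21  25  27  18  41  42  38  39
  42  39  38  42  42  37  40  43  44  43  44  43  44  43  44  41  41  42
  44  40  45  45  30  26  39  47  49  42  41  48 205 186 183 183 183 186
 183 180 183 183 184 185 185 184]
[106 109 103 109 106 108 109 114  85  32  31  30  28  33  28  31  25  26
  29  28] [ 41  47  37  28  30  28  28  29  30  36  44  42  38  41 142 195 185 184
 182 182 183 182 185]
(array([551.6, -47.3]), array([62.2, 17.7]), 1.4793, array([258, 175], dtype=int32), array([281, 182], dtype=int32)) [[148 144 149 147 145 144 121  26  25  18  13  23  18  17  16  16  15  18
   15  20  20  22  21  18  18  16  16  20  18  29  21  22  10  11  58 162
  161 160 158 147  72 145 146 146 146 145 148]
 [147 145 146 146 145 118 120  25  18   8   6  27  22  22  27  22  18  28
   23  29  22  26  26  25  27  24  21  25  24  25  26  19   2  10  59 158
  158 160 156 144 102 144 147 147 149 147 148]
 [146 146 145 145 146 126 123  28  24   5  11  21  31  25  27  27  27  23
   21  27  28  28  24  21  25  26  21  23  25  23  26  18   2  10  62 160
  161 158 157 125 110 148 146 148 146 147 148]]
[253.47792356 256.2555152 ]
```

In the tool's units: 40 mm / 1000 = 0.04, 30 mm / 1000 = 0.03, 0.009 rad / 2 = 0.0045.

```bash
python3 jog.py '{"increments":[[-0.002,0.002,0.03,0,0,0.0045],[0,0,0.04,0,0,0],[0,0,0.04,0,0,0],[0,0,0.04,0,0,0],[0,0,0.03,0,0,0]]}' && python3 jog.py '{"increments":[[0,0,0.02,0,0,0],[0,0,0.01,0,0,0],[0,0,0.006,0,0,0],[0,0,0.003,0,0,0],[0,0,0,0,0,0]]}' && python3 jog.py '{"increments":[[0,0,0,0,0,0],[0,0,0,0,0,0],[0,0,0,0,0,0],[0,0,0,0,0,0],[0,0,0,0,0,0]]}' 50;  python3 jog.py '{"increments":[[0,0,0,0,0,0],[0,0,0,0,0,0],[0,0,0,0,0,0],[0,0,0,0,0,0],[0,0,0,0,0,0]]}' 50
```

```text
t: 2.5
ee_pos: [469.9, -31.3, 59.0]
orientation: [3.126, -0.309, -0.002]
ft_force: [0.3, -0.1, -0.7]
width: 87.6
grasp_force: 0.0
t: 2.92
ee_pos: [471.4, -31.3, 22.7]
orientation: [-3.126, 0.312, -0.001]
ft_force: [0.1, 1.2, -0.0]
width: 88.0
grasp_force: 0.0
t: 3.33
ee_pos: [471.4, -31.4, 23.1]
orientation: [3.126, -0.312, 0.002]
ft_force: [-1.4, -0.2, 7.7]
width: 63.6
grasp_force: 30.0
t: 3.75
ee_pos: [471.4, -31.3, 23.1]
orientation: [3.126, -0.312, 0.002]
ft_force: [-0.4, -0.1, 7.5]
width: 64.1
grasp_force: 30.0
```

In the tool's units: -40 mm / 1000 = -0.04, -30 mm / 1000 = -0.03.

```bash
python3 jog.py '{"increments":[[0,0,-0.01,0,0,0],[0,0,-0.03,0,0,0],[0,0,-0.04,0,0,0],[0,0,-0.04,0,0,0],[0,0,-0.04,0,0,0]]}' && python3 jog.py '{"increments":[[0,0,-0.04,0,0,0],[0,0,-0.02,0,0,0],[-0.007,-0.03,0,0,0,0],[-0.007,-0.038,0,0,0,0],[-0.007,-0.038,0,0,0,0]]}' && python3 jog.py '{"increments":[[-0.007,-0.038,0,0,0,0],[-0.007,-0.02,0,0,0,0],[0,0,0,0,0,0],[0,0,0,0,0,0],[0,0,0,0,0,0]]}'
python3 - <<'E'
from h import *
d=snap('wrist','w2.png');o=ctrl.get_obs()
print(o['ee_pos'],proj(d,o['ee_pos']),proj(d,[540,276,46]))
for t in(35,45,60):print(rect(d,(0,0,200,260),46,t))
E
```

```text
t: 4.17
ee_pos: [469.9, -31.2, 184.4]
orientation: [-3.126, 0.312, 0.002]
ft_force: [1.0, 0.7, -1.5]
width: 63.2
grasp_force: 30.0
t: 4.58
ee_pos: [470.9, 77.4, 243.7]
orientation: [-3.125, 0.316, -0.003]
ft_force: [1.0, -0.4, -1.9]
width: 63.7
grasp_force: 30.0
t: 5.0
ee_pos: [468.6, 136.0, 242.5]
orientation: [3.126, -0.312, -0.001]
ft_force: [-0.0, 0.1, -1.9]
width: 63.3
grasp_force: 30.0
[468.73562349 135.60081691 242.47808366] [254.04622488 255.8041164 ] [113.86996084 135.71534866]
(array([572.2, 271.1]), array([ 76. , 111.8]), -0.0293, array([57, 44], dtype=int32), array([151, 152], dtype=int32))
(array([558.9, 272.4]), array([ 76.1, 139. ]), -0.0432, array([57, 44], dtype=int32), array([159, 175], dtype=int32))
(array([540. , 272.8]), array([ 76.1, 177.2]), -0.0378, array([57, 44], dtype=int32), array([166, 210], dtype=int32))
```

View pics/w2.png

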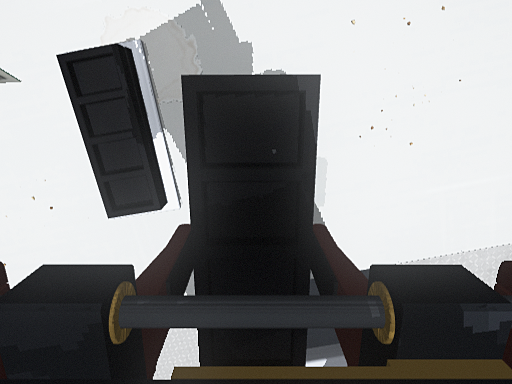

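The pile's top face has its left edge running from (57,55) to (108,217). The held plate spans cols 182–320 at its far edge, row 75. I'll fit lines to these clean edges.

```bash
cat > edges.py <<'E'
from h import *
def sub(a,hi):  # first crossing to dark
    i=np.argmax(a<hi); return i-1+(a[i-1]-hi)/(a[i-1]-a[i])
d=snap('wrist');g=d['img'].max(2).astype(float);o=ctrl.get_obs()
L=np.array([ray(d,sub(g[r,:150],120),r,46) for r in range(70,206,4)])[:,:2]
T=np.array([ray(d,c,sub(g[20:100,c],120)+20,46) for c in range(66,108,3)])[:,:2]
B=np.array([ray(d,c,230-sub(g[230:150:-1,c],120),46) for c in range(118,152,3)])[:,:2]
def fit(P):
    vx,vy,x,y=cv2.fitLine(P.astype(np.float32),cv2.DIST_HUBER,0,.01,.01).ravel();return np.array([x,y]),np.array([vx,vy])
(pl,vl),(pt,vt),(pb,vb)=map(fit,(L,T,B))
X=lambda p,v,q,w:p+v*np.linalg.solve(np.c_[v,-w],q-p)[0]
a,b=X(pl,vl,pt,vt),X(pl,vl,pb,vb)
u=(a-b)/np.linalg.norm(a-b);n=np.array([u[1],-u[0]])
print('corners',a,b,'len',np.linalg.norm(a-b),'yaw',np.arctan2(u[1],u[0]),[np.arctan(v[1]/v[0]) for v in(vt,vb)])
print('centre',(a+b)/2+32*n)
zt=o['ee_pos'][2]-22.9+16
def cr(r,c0,s): 
    row=g[r,c0::s]; i=np.argmax(row>75); return c0+s*i-s*.5
for r in(90,120,150,180,200):
    A=ray(d,cr(r,250,-1),r,zt);C=ray(d,cr(r,250,1),r,zt);print(r,A[:2],C[:2],np.linalg.norm(A-C))
fe=np.array([ray(d,c,np.argmax(g[60:100,c]<90)+59.5,zt) for c in(200,250,300)]);print('far edge',fe[:,:2])
R=Ro.from_rotvec(o['orientation']).as_matrix();print('in tool',(fe-o['ee_pos'])@R,'yaw',np.arctan2(R[1,0],R[0,0]),o['ee_pos'])
E
python3 edges.py
```

```text
corners [629.94366 308.02972] [450.0972  313.68024] len 179.93521 yaw -0.031408206 [np.float32(1.5377533), np.float32(1.5425329)]
centre [539.01556 278.87076]
90 [555.64253102 152.11789352] [544.14241865  95.65540564] 57.621741742830665
120 [542.31199459 154.73341484] [530.22946991  95.37991568] 60.57082850267349
150 [528.2592799  157.49063134] [515.56347049  95.08951458] 63.67953320623787
180 [513.42406731 160.40137803] [500.6832029   97.74174028] 63.941847241442495
200 [503.10039486 162.60127888] [490.32807564  99.76097454] 64.12515877732935
far edge [[560.47611846 142.0375106 ]
 [555.89798392 119.56601881]
 [551.32145469  97.10240663]]
in tool [[ 88.45460471 -24.70418572   6.8793034 ]
 [ 88.44032536  -1.77108697   6.88536963]
 [ 88.42605102  21.15397031   6.89143372]] yaw -0.2003576082718304 [468.87582845 135.43330188 242.46517026]
```

In the tool's units: -36 mm / 1000 = -0.036, -25 mm / 1000 = -0.025, -0.085 rad / 2 = -0.0425.

```bash
python3 jog.py '{"increments":[[0,0,0,0,0,-0.0425],[0,0,0,0,0,-0.042],[0.01,-0.025,0,0,0,0],[0.017,-0.036,0,0,0,0],[0.017,-0.036,0,0,0,0]]}' && python3 jog.py '{"increments":[[0.015,-0.032,0,0,0,0],[0.008,-0.0155,0,0,0,0],[0,0,0,0,0,0],[0,0,0.03,0,0,0],[0,0,0.03,0,0,0]]}' && python3 jog.py '{"increments":[[0,0,0.03,0,0,0],[0,0,0.025,0,0,0],[0,0,0.015,0,0,0],[0,0,0,0,0,0],[0,0,0,0,0,0]]}'
python3 - <<'E'
from h import *
snap('side','s2.png');o=ctrl.get_obs();R=Ro.from_rotvec(o['orientation']).as_matrix();print('yaw',np.arctan2(R[1,0],R[0,0]),R[2],o['ee_pos'],o['ft_force'])
im=cv2.imread('pics/s2.png')[230:330,120:280];cv2.imwrite('pics/s2c.png',cv2.resize(im,(800,500),interpolation=2))
E
```

```text
t: 5.52
ee_pos: [516.7, 231.2, 242.7]
orientation: [3.141, -0.053, 0.0]
ft_force: [0.5, 0.6, -0.7]
width: 63.8
grasp_force: 30.0
t: 5.93
ee_pos: [541.7, 278.0, 183.3]
orientation: [-3.14, 0.049, -0.005]
ft_force: [1.1, 0.0, -2.3]
width: 63.4
grasp_force: 30.0
t: 6.35
ee_pos: [539.9, 277.1, 111.9]
orientation: [3.14, -0.05, -0.003]
ft_force: [-0.4, 0.2, -1.8]
width: 63.8
grasp_force: 30.0
yaw -0.031463430550040423 [ 2.09044276e-04  3.69872628e-05 -9.99999977e-01] [540.79356461 277.80528889 113.0645369 ] [ 0.4734529  -0.52543299 -1.69002113]
```

View pics/s2c.png

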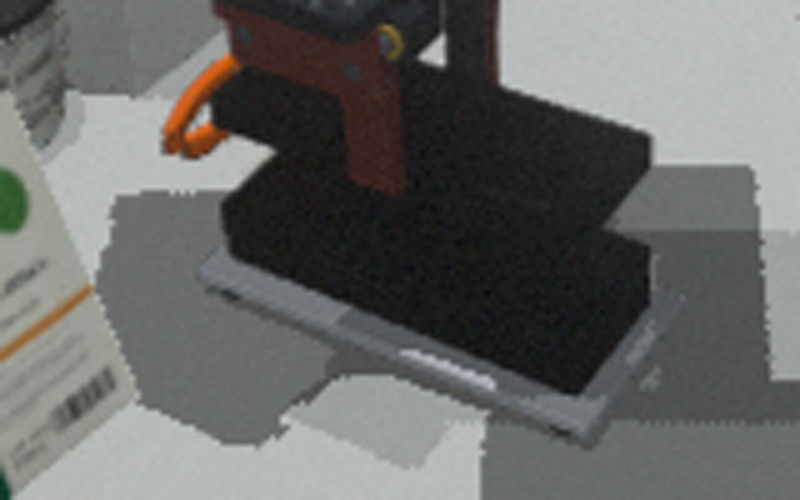

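The held plate hangs level above the pile and square with it. Now I lower gently.

In the tool's units: 15 mm / 1000 = 0.015, 8 mm / 1000 = 0.008.

```bash
python3 jog.py '{"increments":[[-0.0005,0,0.015,0,0,0],[0,0,0.015,0,0,0],[0,0,0.008,0,0,0],[0,0,0.002,0,0,0],[0,0,0,0,0,0]]}' && python3 jog.py '{"increments":[[0,0,0.0005,0,0,0],[0,0,0.0005,0,0,0],[0,0,0.0005,0,0,0],[0,0,0.0005,0,0,0],[0,0,0,0,0,0]]}' && python3 jog.py '{"increments":[[0,0,0.0005,0,0,0],[0,0,0.0005,0,0,0],[0,0,0,0,0,0],[0,0,0,0,0,0]]}'
```

```text
t: 6.82
ee_pos: [540.1, 278.7, 72.9]
orientation: [-3.141, 0.048, -0.001]
ft_force: [-0.8, -1.2, -0.8]
width: 63.6
grasp_force: 30.0
t: 7.23
ee_pos: [540.0, 278.9, 70.6]
orientation: [-3.141, 0.047, -0.001]
ft_force: [-0.5, 0.3, -1.6]
width: 63.6
grasp_force: 30.0
t: 7.57
ee_pos: [539.8, 278.8, 69.3]
orientation: [3.141, -0.047, -0.0]
ft_force: [0.0, -0.6, -1.7]
width: 63.9
grasp_force: 30.0
```

In the tool's units: 0.5 mm / 1000 = 0.0005.

```bash
python3 jog.py '{"increments":[[0,0,0.0005,0,0,0],[0,0,0.0005,0,0,0],[0,0,0,0,0,0],[0,0,0,0,0,0]]}'
python3 - <<'E'
from h import *
for i in range(6):
    o=ctrl.get_obs();print(o['t'],o['ee_pos'],o['ft_force']); snap('side')
E
```

```text
t: 7.9
ee_pos: [539.9, 278.9, 69.1]
orientation: [-3.141, 0.047, -0.0]
ft_force: [-2.2, -0.8, 6.1]
width: 63.4
grasp_force: 30.0
7.9 [539.87080771 278.86739471  69.13388648] [-2.21807813 -0.80521094  6.10840897]
7.95 [539.89507588 278.85222256  69.12973618] [-2.71344199 -1.443984    6.6124312 ]
8.0 [539.88499882 278.84320058  69.13668219] [-2.21770326 -0.8518408   5.26655282]
8.05 [539.88846788 278.85245493  69.14701931] [-1.67132548 -0.95188268  6.3722501 ]
8.1 [539.88040572 278.86191061  69.14675116] [-2.34030735 -1.58632402  6.04941306]
8.15 [539.86629872 278.84325379  69.11527599] [-2.82487422 -1.35190296  6.62402426]
```

Contact is at the expected height (TCP z 69.1, about 7 N). Release and lift.

In the tool's units: -40 mm / 1000 = -0.04, -30 mm / 1000 = -0.03.

```bash
python3 jog.py '{"increments":[[0,0,0,0,0,0],[0,0,0,0,0,0],[0,0,0,0,0,0],[0,0,0,0,0,0]]}' 88 && python3 jog.py '{"increments":[[0,0,-0.005,0,0,0],[0,0,-0.015,0,0,0],[0,0,-0.03,0,0,0],[0,0,-0.04,0,0,0],[0,0,-0.04,0,0,0]]}' && python3 jog.py '{"increments":[[0,0,-0.03,0,0,0],[0,0,-0.01,0,0,0],[0,0,0,0,0,0],[0,0,0,0,0,0]]}'
python3 - <<'E'
from h import *
d=snap('wrist','w3.png');t=snap('top','t3.png');s=snap('side','s3.png')
print(proj(d,[540,278,62]),-np.array(d['R']).T@d['t'])
im=cv2.imread('pics/s3.png')[230:330,120:280]
cv2.imwrite('pics/m3.png',np.hstack([cv2.imread('pics/w3.png')[:300,100:400],cv2.resize(im,(480,300),interpolation=2)]))
E
```

```text
t: 8.53
ee_pos: [539.9, 278.9, 68.3]
orientation: [-3.141, 0.047, -0.0]
ft_force: [-0.4, -0.7, 1.0]
width: 86.2
grasp_force: 0.0
t: 8.95
ee_pos: [539.0, 278.4, 199.2]
orientation: [3.14, -0.047, -0.003]
ft_force: [-0.4, -0.2, 0.3]
width: 88.1
grasp_force: 0.0
t: 9.28
ee_pos: [539.5, 278.7, 238.0]
orientation: [3.141, -0.048, -0.0]
ft_force: [0.5, -0.1, -0.4]
width: 87.9
grasp_force: 0.0
[253.30908387 177.53867544] [615.32969796 277.08625582 381.97905596]
```

View pics/m3.png

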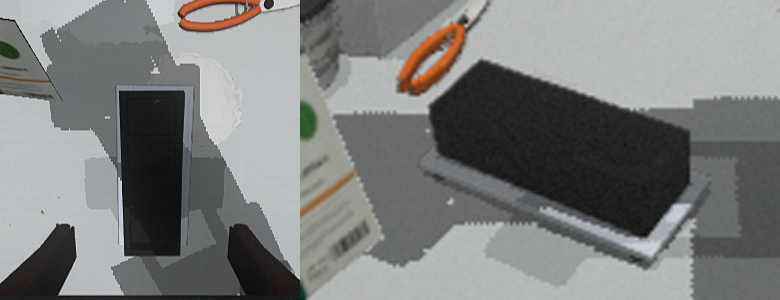

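The plate sits flush on the pile (right: side view, clean faces). I'll measure the lateral offset accurately in the wrist view.

```bash
python3 - <<'E'
from h import *
d=snap('wrist');g=d['img'].max(2).astype(int)
for r in(110,150,170,200,230): print(r,g[r,210:232],'|',g[r,272:300])
for r in(110,150,200,230):
    row=g[r];i=np.argmax(row[205:256]<60)+204.5;print(r,'left@62',ray(d,i,r,62)[:2])
print(g[84:98,250],g[248:262,250],ray(d,250,90,62))
E
python3 - <<'E'
from h import *
d=cv2.imread('pics/w3.png')[75:265,205:305];e=cv2.imread('pics/t3.png')[140:225,122:172]
f=lambda a:np.uint8(np.clip(a.astype(float)*2.5,0,255))
cv2.imwrite('pics/c4.png',np.hstack([cv2.resize(f(d),(316,600)),cv2.resize(f(e),(353,600))]))
E
```

```text
110 [110 113 113 110  85 120 150 156  72  17  33  30  25  33  27  23  21  29
  28  28  30  28] | [ 31  35  31  28  29  37  35  34  34  34  30  52 159 148 146 144 135 143
 148 149 117 106 124 119 119 117 118 222]
150 [113 116 114 115 114  89 124 149 151 113  17  28  28  30  28  32  26  27
  31  28  31  29] | [ 26  23  19  22  24  22  26  25  18  23  78 104 102  98  97  97 101  95
 116  87 112 114 112 112 115 111 113 113]
170 [167 164 163 163 170 173  91 100 109 110  54  23  26  32  30  29  30  26
  30  25  26  27] | [ 16  19  19  19  17  18  17  17  18  56 103 100  95  95  99 102 101  85
  69  86  86  83  86  82  84  82  86  87]
200 [164 165 166 166 166 165 120 166 214 210 217  97  18  30  34  32  33  31
  29  35  30  29] | [ 23  20  20  20  15  20  18  18  26 105 100  91  94  98  98  91  77  82
  82  83  81  82  82  82  82  85  82  87]
230 [189 191 193 188 189 192 192 150 216 209 213 218 108  26  40  48  41  38
  38  35  40  43] | [ 16  22  16  24  20  24  15  20  98 127 122 124 123 127 108  76 111 111
 109 107 110 111 113 109 109 108 109 111]
110 left@62 [609.11578216 309.85975212]
150 left@62 [569.27422954 311.27565677]
200 left@62 [515.15948671 312.38734974]
230 left@62 [480.13963123 313.32944844]
[140 147 144 152 116  30  25  31  31  34  29  31  22  24] [23 29 39 43 37 37 30 66 86 83 86 86 84 86] [627.01987377 277.89693413  62.        ]
```

View pics/c4.png

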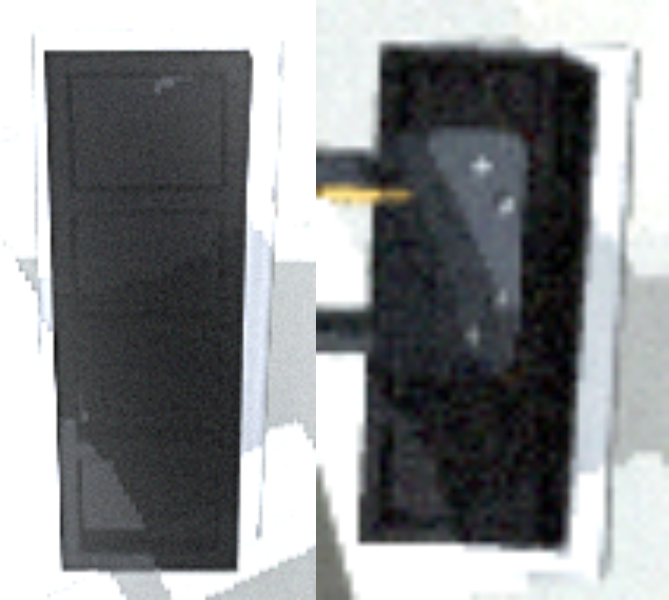

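The new plate's left edge at mid-length is about 1 mm from the old pile edge in the same camera, its far edge agrees within 1 mm, and the yaws match. The placing is good. Next, the head.

In the tool's units: 37 mm / 1000 = 0.037, 20 mm / 1000 = 0.02.

```bash
python3 jog.py '{"increments":[[-0.004,0.02,-0.002,0,0,0],[-0.004,0.037,0,0,0,0],[-0.004,0.037,0,0,0,0],[-0.004,0.037,0,0,0,0],[-0.004,0.037,0,0,0,0]]}' && python3 jog.py '{"increments":[[-0.004,0.037,0,0,0,0],[-0.004,0.037,0,0,0,0],[-0.004,0.037,0,0,0,0],[-0.004,0.037,0,0,0,0],[-0.004,0.037,0,0,0,0]]}' && python3 jog.py '{"increments":[[-0.004,0.037,0,0,0,0],[-0.004,0.037,0,0,0,0],[-0.004,0.037,0,0,0,0],[-0.004,0.037,0,0,0,0],[-0.004,0.037,0,0,0,0]]}' && python3 jog.py '{"increments":[[0,0.015,0,0,0,0],[0,0,0,0,0,0],[0,0,0,0,0,0]]}'
python3 - <<'E'
from h import *
d=snap('wrist','w5.png');o=ctrl.get_obs()
print(o['ee_pos'],o['qpos'],proj(d,[530,-275,172]),-np.array(d['R']).T@d['t'])
import pickle;pickle.dump(d,open('w5.pkl','wb'))
cv2.imwrite('pics/w5b.png',cv2.resize(cv2.imread('pics/w5.png')[:300,120:420],(600,600),interpolation=2))
E
```

```text
t: 9.9
ee_pos: [513.6, 110.0, 238.9]
orientation: [3.141, -0.046, -0.004]
ft_force: [0.5, -0.4, -0.1]
width: 87.7
grasp_force: 0.0
t: 10.32
ee_pos: [488.0, -74.4, 239.2]
orientation: [-3.141, 0.047, 0.003]
ft_force: [0.9, 1.4, 0.5]
width: 87.9
grasp_force: 0.0
t: 10.73
ee_pos: [462.5, -258.6, 239.0]
orientation: [-3.14, 0.048, 0.003]
ft_force: [0.6, -0.2, -0.5]
width: 87.6
grasp_force: 0.0
t: 10.98
ee_pos: [462.7, -272.0, 239.2]
orientation: [-3.14, 0.05, 0.003]
ft_force: [0.2, -0.2, -0.2]
width: 88.0
grasp_force: 0.0
[ 462.81382803 -271.10886925  239.38078645] [-5.52343521e-01  2.97112333e-01  1.82632200e+00  5.51004611e-04
  1.02039749e+00  1.04881640e+00] [254.54119361 116.89602718] [ 538.69846004 -273.91165023  383.05547104]
```

View pics/w5b.png

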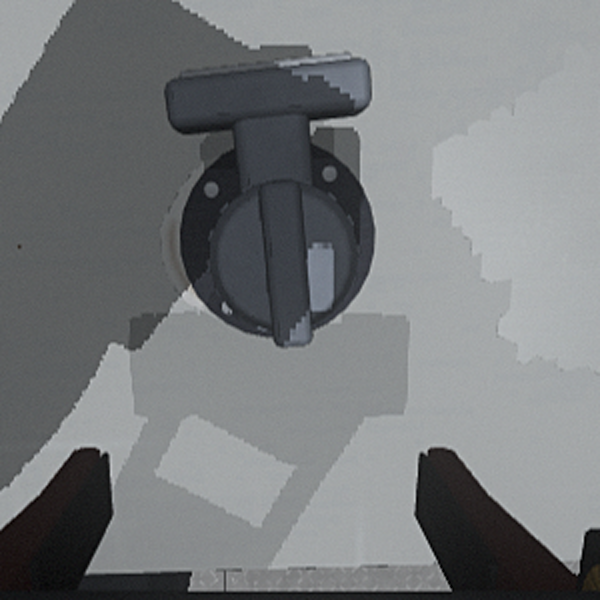

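The rib top runs from crop (281,182) to (293,345), with the nozzle above it at (268,95), slightly rotated.

Run:
```python
from h import *
import pickle
d=pickle.load(open('w5.pkl','rb'));c=lambda u,v,z:ray(d,120+u/2,v/2,z)[:2]
fl,fr,nl,nr=[c(u,v,172) for u,v in((261,183),(300,182),(275,346),(312,345))]
F,N=(fl+fr)/2,(nl+nr)/2;A=(F+N)/2;v=F-N
print('len',np.linalg.norm(v),'thick',np.linalg.norm(fl-fr),'axis',A,'dir',np.arctan2(v[1],v[0]))
fo=c(278,238,8);print('foot',fo)
n=c(266,72,131)-A;print('nozzle top front',n,np.linalg.norm(n),np.arctan2(n[1],n[0]))
a,b=c(165,84,131),c(371,62,131);w=a-b;print('face',np.linalg.norm(w),np.arctan2(w[1],w[0])-np.pi/2)
for C in(A,fo):
    g=np.array([539,278.3])-C;print('target',np.arctan2(g[1],g[0]))
t=pickle.load(open('top.pkl','rb'))
print('top: rib', ray(t,325+240/5.333,145+240/5.333,172), 'foot',ray(t,325+165/5.333,145+245/5.333,8))
o=ctrl.get_obs();R=Ro.from_rotvec(o['orientation']).as_matrix();print(o['ee_pos'],np.arctan2(R[1,0],R[0,0]),R.T@(np.r_[A,162]-o['ee_pos']))
```

```text
len 54.41427530438597 thick 12.68768289582545 axis [ 518.92185936 -280.79134704] dir 0.05836683737425076
foot [ 520.6452995 -281.0505098]
nozzle top front [67.70642783  4.94593221] 67.8868368304563 0.07292014718597241
face 76.77235443955408 0.06271284247397846
target 1.5348996598732418
target 1.5379937880448598
top: rib [ 518.77177552 -270.48410414  172.        ] foot [ 521.55028518 -278.61509127    8.        ]
[ 462.81382803 -271.10886925  239.38078645] -0.030651011192668845 [56.51043178  8.07612712 77.27221324]
```

In the tool's units: 28 mm / 1000 = 0.028, 6.7 mm / 1000 = 0.0067, -0.093 rad / 2 = -0.0465.

```bash
python3 jog.py '{"increments":[[0,0,0,0,0,-0.0465],[0.028,0.0067,0,0,0,0],[0.028,0.0067,0,0,0,0],[0,0,0,0,0,0],[0,0,0,0,0,0]]}' && python3 jog.py '{"increments":[[0,0,0.025,0,0,0],[0,0,0.01,0,0,0],[0,0,0,0,0,0]]}'; python3 -c "
from h import *
o=ctrl.get_obs();R=Ro.from_rotvec(o['orientation']).as_matrix();print(o['ee_pos'],np.arctan2(R[1,0],R[0,0]),R.T@(np.array([519.5,-280.9,162])-o['ee_pos']))"
```

```text
t: 11.45
ee_pos: [520.8, -280.1, 239.8]
orientation: [-3.139, -0.103, 0.001]
ft_force: [-0.1, -0.1, 0.8]
width: 87.9
grasp_force: 0.0
t: 11.7
ee_pos: [517.4, -279.8, 202.6]
orientation: [-3.137, -0.1, 0.009]
ft_force: [0.1, -0.6, -0.3]
width: 87.8
grasp_force: 0.0
[ 517.3986261  -279.81171555  202.59791748] 0.06372552696533984 [ 2.24757113  1.36536649 40.58171063]
```

In the tool's units: 20 mm / 1000 = 0.02, 14 mm / 1000 = 0.014.

```bash
python3 jog.py '{"increments":[[0,0.0008,0.02,0,0,0],[0,0,0.014,0,0,0],[0,0,0.006,0,0,0],[0,0,0,0,0,0],[0,0,0,0,0,0]]}'; python3 -c "
from h import *
o=ctrl.get_obs();R=Ro.from_rotvec(o['orientation']).as_matrix();print(o['ee_pos'],o['ft_force'],np.arctan2(R[1,0],R[0,0]),R.T@(np.array([519.5,-280.9,162])-o['ee_pos']))"
```

```text
t: 12.12
ee_pos: [519.9, -282.7, 165.9]
orientation: [-3.14, -0.099, 0.0]
ft_force: [0.6, -0.2, -0.6]
width: 87.9
grasp_force: 0.0
[ 519.88425644 -282.65077939  165.85467361] [ 0.60870144 -0.20712248 -0.63496723] 0.06282867769556953 [-0.27295148 -1.77094998  3.85494796]
```

In the tool's units: 3.5 mm / 1000 = 0.0035, -1.5 mm / 1000 = -0.0015.

```bash
python3 jog.py '{"increments":[[0,-0.0015,0.0035,0,0,0],[0,0,0,0,0,0],[0,0,0,0,0,0]]}' && python3 jog.py '{"increments":[[0,0,0,0,0,0],[0,0,0,0,0,0],[0,0,0,0,0,0],[0,0,0,0,0,0],[0,0,0,0,0,0]]}' 0 && python3 jog.py '{"increments":[[0,0,0,0,0,0],[0,0,0,0,0,0],[0,0,0,0,0,0]]}'; python3 -c "
from h import *
o=ctrl.get_obs();print(o['ee_pos'],o['moment'])"
```

```text
t: 12.37
ee_pos: [520.1, -281.3, 162.5]
orientation: [3.14, 0.099, 0.001]
ft_force: [-0.1, -0.4, 0.0]
width: 87.9
grasp_force: 0.0
t: 12.78
ee_pos: [519.9, -281.3, 161.9]
orientation: [-3.14, -0.099, -0.0]
ft_force: [-0.2, 0.1, 0.2]
width: 58.0
grasp_force: 0.0
t: 13.03
ee_pos: [519.9, -281.3, 161.8]
orientation: [-3.14, -0.099, 0.0]
ft_force: [0.0, 0.1, -0.9]
width: 37.8
grasp_force: 0.0
[ 519.8513217  -281.25497028  161.83654985] [-0.00936292 -0.03641263 -0.00204819]
```

```bash
python3 jog.py '{"increments":[[0,0,0,0,0,0],[0,0,0,0,0,0],[0,0,0,0,0,0],[0,0,0,0,0,0],[0,0,0,0,0,0]]}' && python3 jog.py '{"increments":[[0,0,0,0,0,0],[0,0,0,0,0,0],[0,0,0,0,0,0]]}'; python3 -c "
from h import *
o=ctrl.get_obs();print(o['ee_pos'],o['moment'])"
```

```text
t: 13.45
ee_pos: [519.9, -281.5, 161.9]
orientation: [3.14, 0.099, 0.0]
ft_force: [-0.2, -1.0, 0.6]
width: 13.5
grasp_force: 30.0
t: 13.7
ee_pos: [519.9, -281.4, 161.9]
orientation: [3.14, 0.099, 0.0]
ft_force: [-0.5, -1.4, 0.0]
width: 13.7
grasp_force: 30.0
[ 519.87553537 -281.42958982  161.90097558] [-0.39778419  0.01144057  0.08042524]
```

Gripped on the 14 mm rib with little side force, so it is well centred. Start turning.

In the tool's units: -0.1 mm / 1000 = -0.0001, -0.1 rad / 2 = -0.05.

```bash
python3 jog.py '{"increments":[[0,0,-0.0001,0,0,-0.05],[0,0,-0.0001,0,0,-0.05],[0,0,-0.0001,0,0,-0.05],[0,0,-0.0001,0,0,-0.05],[0,0,-0.0001,0,0,-0.05]]}' && python3 jog.py '{"increments":[[0,0,0,0,0,0]]}'; python3 -c "
from h import *
o=ctrl.get_obs();R=Ro.from_rotvec(o['orientation']).as_matrix();print(o['ee_pos'],o['ft_force'],o['moment'],np.arctan2(R[1,0],R[0,0]),o['width'])"
```

```text
t: 14.12
ee_pos: [519.8, -281.2, 162.4]
orientation: [-3.016, -0.879, 0.0]
ft_force: [-0.9, -1.3, -0.3]
width: 13.9
grasp_force: 30.0
t: 14.2
ee_pos: [519.8, -281.2, 162.4]
orientation: [-3.016, -0.877, 0.0]
ft_force: [0.3, -1.7, 0.6]
width: 13.9
grasp_force: 30.0
[ 519.78555733 -281.21739912  162.38236943] [ 0.30321347 -1.74584391  0.63606156] [-0.22188556  0.03860291  0.10152719] 0.566110059542922 13.884840353255269
```

In the tool's units: -0.1 mm / 1000 = -0.0001, -0.1 rad / 2 = -0.05.

```bash
python3 jog.py '{"increments":[[0,0,-0.0001,0,0,-0.05],[0,0,-0.0001,0,0,-0.05],[0,0,-0.0001,0,0,-0.05],[0,0,-0.0001,0,0,-0.05],[0,0,-0.0001,0,0,-0.05]]}' && python3 jog.py '{"increments":[[0,0,-0.0001,0,0,-0.05],[0,0,-0.0001,0,0,-0.05],[0,0,-0.0001,0,0,-0.05],[0,0,-0.0001,0,0,-0.05],[0,0,-0.0001,0,0,-0.0345]]}' && python3 jog.py '{"increments":[[0,0,0,0,0,0],[0,0,0,0,0,0]]}'; python3 -c "
from h import *
o=ctrl.get_obs();R=Ro.from_rotvec(o['orientation']).as_matrix();print(o['ee_pos'],o['ft_force'],o['moment'],np.arctan2(R[1,0],R[0,0]),o['width'])"
```

```text
t: 14.62
ee_pos: [519.6, -281.1, 162.8]
orientation: [-2.707, -1.593, 0.0]
ft_force: [-0.8, -0.1, 0.8]
width: 14.0
grasp_force: 30.0
t: 15.03
ee_pos: [519.4, -281.0, 163.3]
orientation: [-2.262, -2.178, 0.0]
ft_force: [-1.2, -0.7, 0.5]
width: 14.1
grasp_force: 30.0
t: 15.2
ee_pos: [519.4, -281.0, 163.3]
orientation: [-2.268, -2.172, 0.001]
ft_force: [-2.9, -0.5, 1.8]
width: 14.1
grasp_force: 30.0
[ 519.44185758 -281.04996346  163.28750334] [-2.89206332 -0.46649794  1.79786565] [-0.06762402  0.4469378   0.10472352] 1.5277684591421512 14.074943905139678
```

In the tool's units: -0.008 rad / 2 = -0.004.

```bash
python3 jog.py '{"increments":[[0,0,0,0,0,-0.004],[0,0,0,0,0,0],[0,0,0,0,0,0]]}' && python3 jog.py '{"increments":[[0,0,0,0,0,0],[0,0,0,0,0,0],[0,0,0,0,0,0],[0,0,0,0,0,0],[0,0,0,0,0,0]]}' 88 && python3 jog.py '{"increments":[[0,0,0,0,0,0],[0,0,0,0,0,0],[0,0,-0.01,0,0,0],[0,0,-0.03,0,0,0],[0,0,-0.035,0,0,0]]}' && python3 jog.py '{"increments":[[-0.025,0,0,0,0,0],[-0.025,0,0,0,0,0],[-0.015,0,0,0,0,0],[0,0,0,0,0,0],[0,0,0,0,0,0]]}'
python3 - <<'E'
from h import *
d=snap('wrist','w6.png');o=ctrl.get_obs()
print(o['ee_pos'],proj(d,[519.5,-281,173.5]))
import pickle;pickle.dump(d,open('w6.pkl','wb'))
cv2.imwrite('pics/w6b.png',cv2.resize(cv2.imread('pics/w6.png')[:300,120:420],(600,600),interpolation=2))
E
```

```text
t: 15.45
ee_pos: [519.5, -281.1, 163.3]
orientation: [-2.257, -2.184, 0.0]
ft_force: [-2.7, 0.1, 1.3]
width: 13.6
grasp_force: 30.0
t: 15.87
ee_pos: [520.1, -281.3, 163.4]
orientation: [2.255, 2.186, 0.0]
ft_force: [0.0, -0.2, 0.5]
width: 43.9
grasp_force: 0.0
t: 16.28
ee_pos: [518.6, -280.5, 237.8]
orientation: [-2.252, -2.184, 0.002]
ft_force: [1.1, 0.3, 0.7]
width: 76.9
grasp_force: 0.0
t: 16.7
ee_pos: [517.4, -346.5, 238.1]
orientation: [-2.257, -2.184, -0.0]
ft_force: [0.3, 0.6, -0.7]
width: 87.7
grasp_force: 0.0
[ 517.36492948 -345.77952132  237.91260236] [251.73434265 122.25336357]
```

View pics/w6b.png

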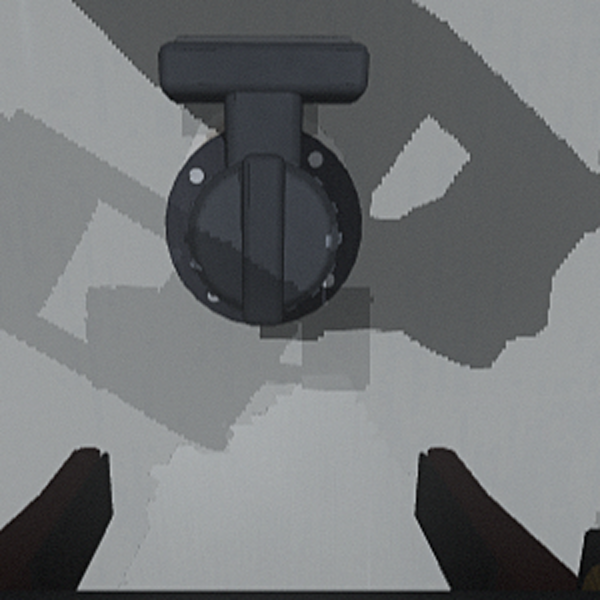

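The nozzle front edge runs from crop (160,43) to (369,43) and the rib is vertical in the picture, so the head turned with the tool. Quick numeric check, with the bystanders and pile compared between the old and new top views.

Run:
```python
from h import *
import pickle
d=pickle.load(open('w6.pkl','rb'));c=lambda u,v,z:ray(d,120+u/2,v/2,z)[:2]
F,N=c(264,155,173.5),c(263.5,323,173.5);v=F-N;A=(F+N)/2
w=c(369,43,132)-c(160,43,132);w2=c(363,101,130)-c(164,101,130)
print('axis',A,'len',np.linalg.norm(v),'dir',np.arctan2(v[1],v[0]),[np.arctan2(x[1],x[0])+np.pi/2 for x in(w,w2)],np.linalg.norm(w))
g=np.array([539,278.5])-A;print('target',np.arctan2(g[1],g[0]))
a=pickle.load(open('top.pkl','rb'))['img'];b=snap('top','t6.png')['img']
for n,(x0,y0,x1,y1) in dict(tub=(240,98,280,140),scoop=(294,100,350,128),snips=(155,105,222,132),timer=(185,230,222,264)).items():
    print(n,np.abs(a[y0:y1,x0:x1].astype(int)-b[y0:y1,x0:x1]).max(2).mean())
t=cv2.imread('pics/t6.png');cv2.imwrite('pics/t6c.png',cv2.resize(t[90:270,100:400],(800,480)))
```

```text
axis [ 519.61632251 -280.21384611] len 53.98493049996077 dir 1.5342602912601953 [np.float64(1.5365199423208302), np.float64(1.5366513641627417)] 76.12624737117838
target 1.5361168458711618
tub 5.980357142857143
scoop 7.833545918367347
snips 5.722498618021006
timer 26.71383147853736
```

View pics/t6c.png

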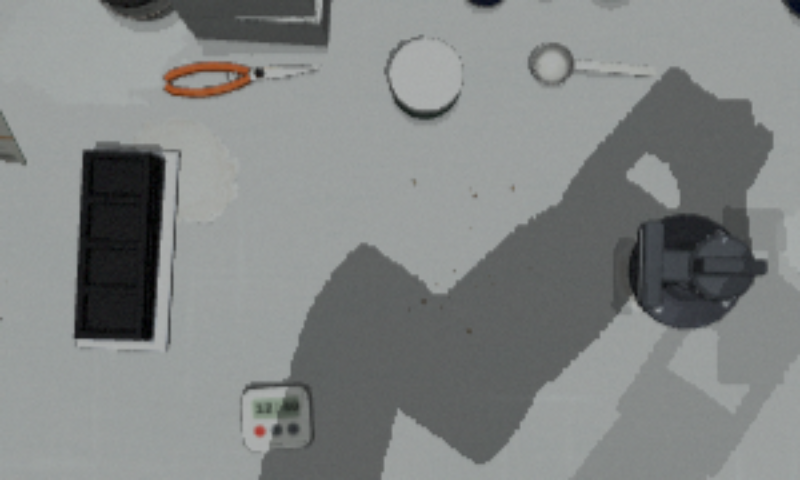

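The nozzle points left at the stand (direction 1.535 against a target of 1.536), the pile is neat and the other items have not moved (the timer difference is only shadow). Handing in.

```bash
python3 -c "
from workcell import ctrl, get_image
print(ctrl.close_job())"
```

```text
the job is handed in; nothing more can be done
None
```

I laid the loose plate flat and square on the pile, about 1 mm off the plate below by camera, then turned the mist head until its nozzle faced the middle of the stand to within about 0.002 rad by camera, and handed the job in after about 17 s of robot time.

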